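# Pick a tube from the sloped bin and roll its line up for marking

## Task

Take the white tube with the red line out of the sloped three-compartment bin and lay it, without dropping it, wholly on the green cutting mat, parallel to the steel ruler. Roll it on the mat until its red line faces straight up, ready for marking, and let go so that it lies still. Leave the other two tubes in their compartments and the other things on the desk where they are.

Things in the scene. Friction and masses are not known exactly. Their poses are not given: they have to be found in the camera images.
- white_tube: White plastic tube, closed ends, diameter 36, length 120, about 100 g, smooth, rolls easily; one red line 9 wide along its whole length (ticked on both end faces too). Origin at its centre, z along it, x from the centre out through the red line. At the start the line faces sideways; it may lie in any of the three compartments.
- black_tube: Black tube with a yellow line, same size and axes; stays in its compartment.
- blue_tube: Blue tube with a white line, same size and axes; stays in its compartment.
- bin: Red bin, fixed. Floor 320 (y) by 150 (z), rising at 35 degrees away from the robot; three compartments 100 wide inside, at y = -105, 0, 105; walls 5 thick, 35 high; a 24 high lip at the low end holds the tubes, which lie along the slope. Origin: centre of the floor's surface; z up the slope, y across to the left, x down into the floor (height over the floor is -x).
- light_bar (a point): Middle of the fixed light bar across the bin, 336 long, 18 by 14 thick, 111 to 125 over the sloped floor, above the tubes' middles, on posts outside the bin's sides. A vertical gripper meets it; one square to the sloped floor passes on the robot's side of it. Axes as the bin's.
- mat: Green cutting mat, fixed, 220 (x) by 220 (y), 3 thick. Origin on the desk under its centre, z up. A steel ruler, 216 by 28 and 3 thick, is fixed on it along its x, 80 to 108 on its -y side (its top 6 above the desk).
- lids: Stack of white round lids, diameter 104, 53 high, loose bystander; origin under its centre.
- can: Blue can, diameter 54, height 150, loose bystander; origin under its centre.
- screwdriver: Orange screwdriver, 180 long, lying on the desk, loose bystander.
- marker: Black marker pen with a red cap, 120 long, lying on the desk, loose bystander.
Things that resemble listed ones, but are neither listed nor needed, are in the scene too. Of the things that look like the white_tube, the middle-sized one is meant.

How it is judged:
By the outcome, as a careful person would: the job done as asked, in the order asked, and still so for the second after the job is handed in, with the robot touching nothing.
It also fails if it takes over 51 s, if anything falls off the work surface, if the arm or the gripper's body presses on something with over 40 N, if the wrist force passes 120 N, or if a joint passes its speed limit or range.

## Robot

A 7-joint arm with a two-finger parallel gripper is mounted at the origin on the work surface. World frame = base frame: x ahead of the robot, y to its left, z up, the work surface at z = 0. Lengths are in m, angles in rad, forces in N, time in s.
With the tool pointing down it reaches from about 0.425 to 0.875 m from the base axis. Payload 4.7 kg.
Tool frame: the origin (TCP) lies between the finger pads; the fingertips stand 11 mm ahead of it and the grasp point (between the pads) lies 8 mm behind it; z points along the fingers, y is the line along which they close (so a half turn about z gives the same grasp; the last joint's range is limited). The gripper opens to 87 mm and grips with 3 to 60 N. Pads are 19 mm wide; open, the fingers measure 117 mm over their backs; the gripper's body (75 mm by 190 mm) begins 51 mm behind the grasp point.
Start: joints at [0.014, 0.321, -0.07, 1.45, 0.023, 1.371, -0.057], TCP at [0.65, -0, 0.234] pointing down, gripper open.
Joint ranges: [-2.86, 2.86], [-0.3, 2.09], [-1.38, 1.24], [0.06, 2.45], [-1.56, 4.7], [0.09, 2.05], [-2.69, 2.69]. Speed limits (rad/s): [2.57, 2.57, 3.14, 3.14, 3.14, 3.14, 3.14].

## Interface

Orientations are given as a rotation vector (axis times angle).
In Python, from bench import ctrl gives the robot as it stands. The module is installed in compiled form; this text tells all that it offers.
- The arm moves only by the shell command python3 -m inch 'ROWS' [FORCE]. ROWS is JSON, a list of rows, each an object with "slide": the shift along the tool's x, y, z scaled (see below), a list of three; "angular": the turn, a rotation vector about the tool's x, y, z scaled (see below), a list of three; "claw": the opening, from -1 (shut) to 1 (fully open). In form: [{"slide": [tx, ty, tz], "angular": [rx, ry, rz], "claw": claw}, ...]. A call has 1 to 10 rows; each row is the pose to reach, as a shift and turn from the pose commanded when the call began, along the tool's axes at that moment; what a row does not reach only later rows make up. The controller multiplies each number of a shift by 0.25 m and each number of a turn by 30 degrees. A row lasts 1/10 s, in which the tool goes at most 50 mm and 8.59 degrees, less where a joint would pass 70% of its speed; a pose out of reach is approached as far as the arm can. A call with a number of a shift or a turn outside -1 to 1 is refused whole. A call with a gripper value outside its range is refused whole. The fingers move at their own pace and stop on an object; FORCE is the grip in N (left out, the last holds). Time passes only in rows, so rows that repeat a pose let the fingers close. It gives the time, the measured TCP pose, the force, the opening and the grip force at its end, in the units of the state.
- ctrl.get_state(): the state, without advancing time (a new reading comes with each control period).
- ctrl.get_image(name): name is "scene" or "side" or "wrist"; returns a dict with "color" (400x640x3 uint8, red, green, blue), "depth" (400x640 float32, m along the optical axis (not along the pixel's ray), 0 where there is no reading), "camera_matrix" (3x3 intrinsics, pixels), "dist_coeffs" ([k1, k2, p1, p2, k3] as OpenCV has them; the pictures are not rectified), "extrinsics" (4x4, takes a point from camera to world coordinates); the wrist camera has in their place "tool_from_camera" (4x4, takes a point from camera to tool coordinates, whose origin is the TCP and whose axes are the flange's). Camera axes: x right, y up, looking along -z (the intrinsics and any distortion apply to the point x, -y, -z); pixel columns grow to the right and rows downward; lengths in m; the calibration is good to about 2 mm. A picture is of the moment at which its call begins: read the wrist's pose just before it.
- ctrl.close_job(): hands the job in; it is judged then, once.
Trained networks look in the newest picture that a camera, given by its name, has taken for a name from the list of things; names that differ only in an ending like _2 or _b are one class to them, and where a whole thing is asked for, a point or a joint stands for the part that bears it (a point fixed in the world has none). Each returns a list of dicts, best first, with "confidence" (0 to 1); they miss things now and then, are a little off and sometimes report something else, mostly with a low value. They report only what shows in the picture. A call takes as long as a camera call. They do not tell look-alikes from the thing itself.
- ctrl.find_in(query, camera): "bbox" ([centre column, centre row, width, height] in pixels, round what is visible of it).
- ctrl.outline_of(query, camera): "mask" (400x640 bool, what is visible of it) and "bbox" ([centre column, centre row, width, height] in pixels, round what is visible of it).
The state is a dict: "time": time; "joint_positions": joint angles; "qd": joint speeds; "joint_torque": joint torques, N m; "position": TCP position; "tool_rot": TCP orientation; "ft_force": force on the tool from outside, world axes, zero at the start; "torque": the same for the moment, N m; "grip_width": opening from 0.0 (shut) to 1.0 (fully open); "grip_force": force on a finger pad.
Only numpy, scipy, OpenCV 4.12 (cv2) and the standard library are available. Lean on these libraries where they do the work, as an engineer would, in place of code of your own. Each camera call takes 0.05 s, during which the arm holds its last target. There are 200 camera calls.

## Working session

There is one attempt and no reset: what is moved stays moved. The work goes in short steps, Python scripts to look and compute and a shell command to move; the robot and the scene stay as the last step left them, time stands still between calls to the robot, and variables do not carry over. Pictures are saved under pics/ and viewed, at most 10 in all, crops included, and the job is handed in when it is done.

```bash
mkdir -p pics; cat > h.py <<'E'
import numpy as np, cv2
from scipy.spatial.transform import Rotation as R
from bench import ctrl
def cloud(im,T=None):
    d=im["depth"];K=np.array(im["camera_matrix"]);h,w=d.shape
    u,v=np.meshgrid(np.arange(w),np.arange(h))
    p=cv2.undistortPoints(np.stack([u,v],-1).reshape(-1,1,2).astype(np.float64),K,np.array(im["dist_coeffs"])).reshape(h,w,2)
    P=np.stack([p[...,0]*d,-p[...,1]*d,-d],-1)
    T=np.array(im["extrinsics"]) if T is None else T
    W=P@T[:3,:3].T+T[:3,3]; W[d==0]=np.nan
    return W
def tool():
    s=ctrl.get_state();T=np.eye(4);T[:3,:3]=R.from_rotvec(s["tool_rot"]).as_matrix();T[:3,3]=s["position"];return T
def get(n):
    T=tool(); im=ctrl.get_image(n)
    return im, cloud(im, T@np.array(im["tool_from_camera"]) if n=="wrist" else None)
def save(im,n): cv2.imwrite("pics/"+n,im["color"][...,::-1])
E
python3 - <<'E'
from h import *
for n in("scene","side"):
    im,W=get(n);save(im,n+"0.png")
    np.save(n+"W.npy",W)
    for q in("white_tube","black_tube","blue_tube","bin","mat","lids","can","screwdriver","marker"):
        for r in ctrl.outline_of(q,n)[:4]:
            p=W[r["mask"]]; 
            print(n,q,round(r["confidence"],2),np.round(r["bbox"]),np.round(np.nanmedian(p,0),3),np.round(np.nanpercentile(p,2,axis=0),3),np.round(np.nanpercentile(p,98,axis=0),3))
print(ctrl.get_state())
E
```

```text
scene white_tube 0.92 [468. 298.  40.  16.] [0.712 0.376 0.022] [0.692 0.332 0.004] [0.723 0.422 0.029]
scene white_tube 0.81 [418. 198.  32.  27.] [0.315 0.289 0.039] [0.226 0.259 0.019] [0.516 0.327 0.125]
scene black_tube 0.7 [383. 285.  72.  11.] [0.703 0.139 0.02 ] [0.685 0.091 0.007] [0.714 0.201 0.027]
scene bin 0.69 [398. 215. 133.  92.] [0.56  0.2   0.092] [0.483 0.037 0.001] [0.586 0.36  0.212]
scene mat 0.55 [230. 226.  94.  55.] [ 0.511 -0.256  0.002] [ 0.392 -0.362 -0.001] [ 0.606 -0.152  0.006]
scene mat 0.45 [398. 217. 138.  93.] [0.561 0.201 0.092] [0.488 0.039 0.003] [0.586 0.36  0.212]
scene lids 0.61 [251. 282.  48.  47.] [ 0.76  -0.123  0.05 ] [ 0.693 -0.178  0.   ] [ 0.79  -0.078  0.055]
scene lids 0.39 [376. 284.  58.  11.] [0.704 0.138 0.021] [0.688 0.092 0.01 ] [0.714 0.223 0.027]
scene can 0.75 [318. 283.  26.  64.] [0.789 0.037 0.1  ] [0.753 0.01  0.008] [0.796 0.06  0.15 ]
scene screwdriver 0.65 [364. 285.  40.  13.] [0.704 0.135 0.021] [ 0.662  0.091 -0.002] [0.714 0.179 0.027]
scene marker 0.65 [172. 267.  43.   4.] [ 0.707 -0.337  0.013] [ 0.693 -0.401  
[... 1176 characters left out ...]
joint_positions': array([ 0.01411316,  0.3209946 , -0.07012754,  1.45049388,  0.02262179,
        1.37079481, -0.05690353]), 'qd': array([-0.00051406,  0.00155901, -0.00312516,  0.00070119,  0.00023206,
       -0.00123431,  0.00078779]), 'joint_torque': array([ 1.84640407e-04, -4.91119409e+01, -4.02849577e-01, -3.12780154e+01,
       -6.37141010e-02,  3.37723782e-02,  2.55275310e-06]), 'position': array([ 6.50023642e-01, -2.34160983e-05,  2.33593337e-01]), 'tool_rot': array([2.22132803e+00, 2.22140054e+00, 4.69331482e-05]), 'ft_force': array([-0.1778842 , -0.59038732, -0.5506647 ]), 'torque': array([-0.0189139 , -0.04502459,  0.00405557]), 'grip_force': 0.0, 'grip_width': 0.9979018757198426}
```

```bash
python3 - <<'E'
import cv2
a=cv2.imread("pics/side0.png")[100:400,170:530];b=cv2.imread("pics/scene0.png")[140:340,140:540]
a=cv2.resize(a,None,fx=2,fy=2,interpolation=3);cv2.imwrite("pics/sc.png",a);cv2.imwrite("pics/scc.png",cv2.resize(b,None,fx=2,fy=2,interpolation=3))
E
```

```text
(no output)
```

View pics/sc.png

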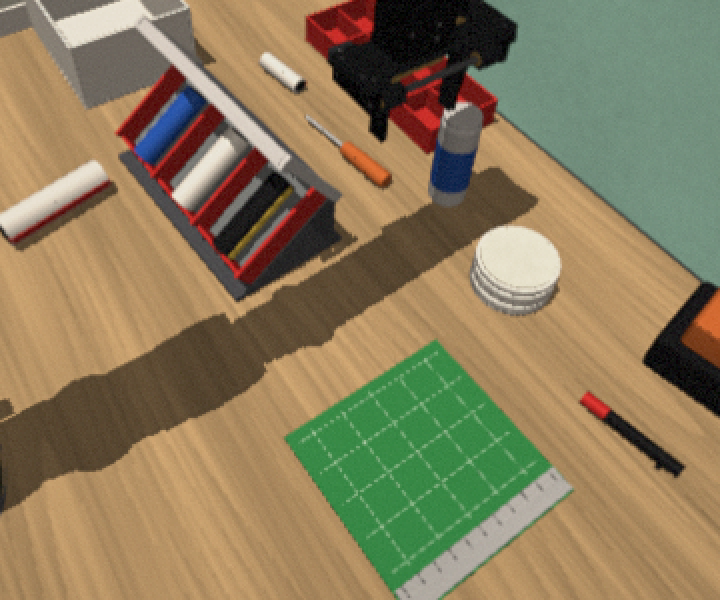

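View pics/scc.png

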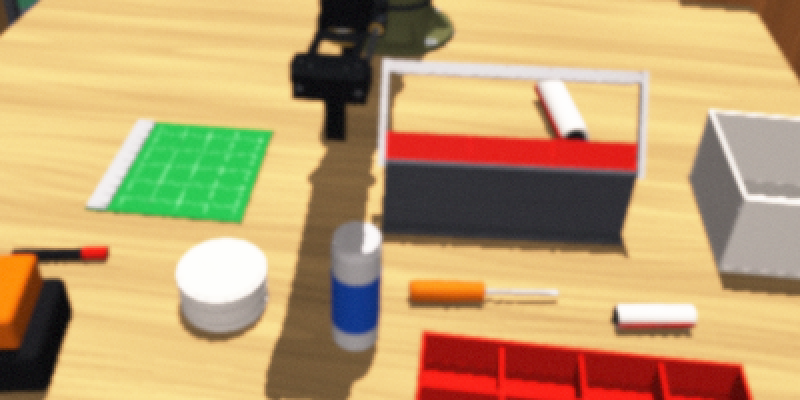

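```bash
cat > fit.py <<'E'
from h import *
from scipy.optimize import least_squares
def boxes():
    B=[((0.0025,0,0),(0.0025,.16,.075))]
    for y in(-.1575,-.0525,.0525,.1575): B.append(((-.0175,y,0),(.0175,.0025,.075)))
    B.append(((-.012,0,-.0775),(.012,.16,.0025)))
    return B
def sdf(P,c,h):
    q=np.abs(P-c)-h
    return np.linalg.norm(np.maximum(q,0),axis=1)+np.minimum(q.max(1),0)
def Rb(yaw,sl):
    z=np.array([np.cos(sl),0,np.sin(sl)]);y=np.array([0,1,0]);x=np.cross(y,z)
    return R.from_euler("z",yaw).as_matrix()@np.stack([x,y,z],1)
def fitbin(P,p0):
    def f(p):
        L=(P-p[:3])@Rb(p[3],np.radians(35))
        return np.min([np.abs(sdf(L,np.array(c),np.array(h))) for c,h in boxes()],0)
    return least_squares(f,p0,loss="soft_l1",f_scale=.002)
def binpts(im,W):
    hsv=cv2.cvtColor(im["color"],cv2.COLOR_RGB2HSV)
    red=((hsv[...,0]<8)|(hsv[...,0]>172))&(hsv[...,1]>150)&(hsv[...,2]>60)
    m=red&(W[...,0]<.62)&(W[...,0]>.38)&(W[...,1]>0)&(W[...,1]<.4)&(W[...,2]>.01)
    return W[m],hsv
E
python3 - <<'E'
from fit import *
im,W=get("side")
P,hsv=binpts(im,W)
r=fitbin(P,[.49,.185,.075,.08]);p=r.x
print(len(P),r.x,np.median(np.abs(r.fun)),np.percentile(np.abs(r.fun),90))
B=Rb(p[3],np.radians(35))
L=(W-p[:3])@B
# bar
m=(-L[...,0]>.095)&(-L[...,0]<.14)&(abs(L[...,1])<.18)&(abs(L[...,2])<.1)
print("bar",m.sum(),np.nanpercentile(L[m],[2,50,98],axis=0).round(4))
for q in("white_tube","black_tube","blue_tube"):
    k=ctrl.outline_of(q,"side")[0]; l=L[cv2.erode(k["mask"].astype(np.uint8),np.ones((3,3)))>0]; l=l[(-l[:,0]<.05)]
    print(q,np.nanpercentile(l,[2,50,98],axis=0).round(4).tolist())
for n in("side","scene"):
    if n=="scene": im,W=get(n)
    hsv=cv2.cvtColor(im["color"],cv2.COLOR_RGB2HSV)
    g=(abs(hsv[...,0].astype(int)-65)<15)&(hsv[...,1]>100)&(W[...,2]<.02)&(abs(W[...,0]-.5)<.2)&(abs(W[...,1]+.26)<.2)
    print(n,cv2.minAreaRect(W[g][:,:2].astype(np.float32)*1000), np.median(W[g][:,2]))
print(B.tolist())
E
```

```text
2001 [0.50121313 0.19642976 0.06803772 0.07807571] 0.0008340543611283203 0.002069834353017009
bar 892 [[-0.1268 -0.1682  0.0609]
 [-0.124  -0.0306  0.0711]
 [-0.1029  0.1593  0.0802]]
white_tube [[-0.0368, -0.0229, -0.0674], [-0.0308, -0.0164, -0.013], [-0.0179, -0.0033, 0.0409]]
black_tube [[-0.0373, -0.1246, -0.0669], [-0.0324, -0.1158, -0.0117], [-0.0216, -0.1011, 0.0421]]
blue_tube [[-0.0363, 0.0824, -0.0673], [-0.0301, 0.0899, -0.0125], [-0.0158, 0.1038, 0.0406]]
side ((497.73345947265625, -259.18719482421875), (219.791748046875, 219.3567352294922), 2.2481322288513184) 0.0028731284685065694
scene ((498.64306640625, -244.61790466308594), (220.12893676757812, 188.0908203125), 2.07585072517395) 0.001462258679742312
[[0.5718291160417343, -0.07799640811712047, 0.8166566122721082], [0.04473690181599976, 0.9969536400058067, 0.06389091715633774], [-0.8191520442889917, 0.0, 0.5735764363510459]]
```

```bash
cat > plan.py <<'E'
from h import *
p=np.array([0.50121,0.19643,0.06804]);yaw=.07808
from fit import Rb
B=Rb(yaw,np.radians(35))
def step(pos,Rm):
    T=tool(); d=T[:3,:3].T@(np.array(pos)-T[:3,3]); rv=R.from_matrix(T[:3,:3].T@Rm).as_rotvec(degrees=True)
    print("slide",(d/.25).round(3).tolist(),"ang",(rv/30).round(3).tolist(),"|ang|deg",np.linalg.norm(rv).round(1),"dist",np.linalg.norm(d).round(3))
def Rt(y,z):
    y=y/np.linalg.norm(y); x=np.cross(y,z);x/=np.linalg.norm(x); return np.stack([x,np.cross(z,x),z],1)
E
python3 - <<'E'
from plan import *
from scipy.optimize import least_squares
im,W=get("side");L=(W-p)@B
k=ctrl.outline_of("white_tube","side")[0];m=cv2.erode(k["mask"].astype(np.uint8),np.ones((3,3)))>0
l=L[m];l=l[(l[:,0]>-.05)&(l[:,0]<-.012)]
r=least_squares(lambda c:np.hypot(l[:,0]-c[0],l[:,1]-c[1])-.018,[-.018,0],loss="soft_l1",f_scale=.001);print(r.x,len(l))
print(np.array(ctrl.get_image("wrist")["tool_from_camera"]).round(3).tolist())
for s in(1,-1):
    step([.40,-.03,.30],Rt(s*B[:,1],B[:,0]))
E
```

```text
[-0.04030218  0.11844918] 13
[[-0.001, 0.957, 0.289, 0.081], [1.0, 0.001, -0.001, 0.0], [-0.001, 0.289, -0.957, -0.153], [0.0, 0.0, 0.0, 1.0]]
slide [-0.12, -1.0, -0.266] ang [-0.959, -0.887, -3.041] |ang|deg 99.3 dist 0.26
slide [-0.12, -1.0, -0.266] ang [-0.868, 0.939, 2.755] |ang|deg 91.1 dist 0.26
```

```bash
python3 -m inch '[{"slide":[-0.12,-1.0,-0.266],"angular":[-0.24,-0.22,-0.76],"claw":0.3},{"slide":[-0.12,-1.0,-0.266],"angular":[-0.24,-0.22,-0.76],"claw":0.3},{"slide":[-0.12,-1.0,-0.266],"angular":[-0.24,-0.22,-0.76],"claw":0.3},{"slide":[-0.12,-1.0,-0.266],"angular":[-0.24,-0.22,-0.76],"claw":0.3},{"slide":[-0.12,-1.0,-0.266],"angular":[-0.24,-0.22,-0.76],"claw":0.3},{"slide":[-0.12,-1.0,-0.266],"angular":[-0.24,-0.22,-0.76],"claw":0.3}]'
for i in 1 2; do python3 -m inch '[{"slide":[0,0,0],"angular":[-0.24,-0.22,-0.76],"claw":0.3},{"slide":[0,0,0],"angular":[-0.24,-0.22,-0.76],"claw":0.3},{"slide":[0,0,0],"angular":[-0.24,-0.22,-0.76],"claw":0.3}]'; done
python3 - <<'E'
from plan import *
step(p+B@[-.16,0,-.03],Rt(B[:,1],B[:,0])); print(ctrl.get_state()["joint_positions"].round(2))
E
```

```text
time: 2.0
position: [0.4149, -0.0299, 0.2947]
tool_rot: [1.656, 2.494, -0.01]
ft_force: [1.0, 0.7, 0.8]
grip_width: 0.665
grip_force: 0.0
time: 2.3
position: [0.4382, -0.0197, 0.2559]
tool_rot: [1.128, 2.69, -0.073]
ft_force: [0.6, -0.1, -0.2]
grip_width: 0.651
grip_force: 0.0
time: 2.6
position: [0.4561, -0.0106, 0.2334]
tool_rot: [0.667, 2.778, -0.062]
ft_force: [-0.6, 1.3, 0.3]
grip_width: 0.654
grip_force: 0.0
slide [0.648, 0.574, 0.038] ang [-0.413, -0.591, -0.963] |ang|deg 36.1 dist 0.217
[ 0.32 -0.3  -0.38  2.09  0.01  1.07  1.03]
```

```bash

python3 - <<'E'
from plan import *
step(p+B@[-.12,-.22,-.04],Rt(B[:,1],B[:,0]))
print(tool()[:3,3]@np.eye(3), ((tool()[:3,3]-p)@B).round(3))
E
```

```text
slide [0.2, -0.151, 0.313] ang [-0.413, -0.591, -0.963] |ang|deg 36.1 dist 0.1
[ 0.45614471 -0.01064379  0.23335931] [-0.17  -0.203  0.045]
```

```bash
python3 -m inch '[{"slide":[0.2,-0.15,0.31],"angular":[-0.41,-0.59,-0.96],"claw":0.3},{"slide":[0.2,-0.15,0.31],"angular":[-0.41,-0.59,-0.96],"claw":0.3},{"slide":[0.2,-0.15,0.31],"angular":[-0.41,-0.59,-0.96],"claw":0.3},{"slide":[0.2,-0.15,0.31],"angular":[-0.41,-0.59,-0.96],"claw":0.3},{"slide":[0.2,-0.15,0.31],"angular":[-0.41,-0.59,-0.96],"claw":0.3},{"slide":[0.2,-0.15,0.31],"angular":[-0.41,-0.59,-0.96],"claw":0.3}]'
python3 - <<'E'
from plan import *
print(((tool()[:3,3]-p)@B).round(3))
step(p+B@[-.12,0,-.04],Rt(B[:,1],B[:,0])); print(ctrl.get_state()["joint_positions"].round(2))
E
```

```text
time: 3.2
position: [0.466, -0.0394, 0.0945]
tool_rot: [-0.05, 2.613, 0.041]
ft_force: [-0.3, 1.8, -0.4]
grip_width: 0.648
grip_force: 0.0
[-0.052 -0.232 -0.029]
slide [0.104, 0.926, -0.266] ang [-0.003, -0.158, -0.075] |ang|deg 5.2 dist 0.242
[ 0.75 -0.3  -0.58  2.45 -0.6   0.5   2.22]
```

```bash
python3 -m inch '[{"slide":[0,0.1,-0.12],"angular":[0,-0.15,-0.07],"claw":0.3},{"slide":[0,0.2,-0.12],"angular":[0,-0.15,-0.07],"claw":0.3},{"slide":[0,0.2,-0.12],"angular":[0,-0.15,-0.07],"claw":0.3},{"slide":[0,0.2,-0.12],"angular":[0,-0.15,-0.07],"claw":0.3}]'
python3 - <<'E'
from plan import *
print(((tool()[:3,3]-p)@B).round(3))
step(p+B@[-.08,0,-.015],Rt(B[:,1],B[:,0])); print(ctrl.get_state()["joint_positions"].round(2))
E
```

```text
time: 3.6
position: [0.4833, 0.012, 0.1141]
tool_rot: [-0.102, 2.566, 0.035]
ft_force: [-0.3, 0.2, 0.2]
grip_width: 0.656
grip_force: 0.0
[-0.056 -0.182  0.   ]
slide [0.063, 0.73, -0.09] ang [0.008, -0.07, 0.0] |ang|deg 2.1 dist 0.185
[ 0.24 -0.3  -0.28  2.45 -0.25  0.42  1.8 ]
```

```bash
python3 -m inch '[{"slide":[-0.03,0.0,-0.07],"angular":[0,-0.07,0],"claw":0.3},{"slide":[-0.03,0.15,-0.07],"angular":[0,-0.07,0],"claw":0.3},{"slide":[-0.03,0.3,-0.07],"angular":[0,-0.07,0],"claw":0.3},{"slide":[-0.03,0.3,-0.07],"angular":[0,-0.07,0],"claw":0.3},{"slide":[-0.03,0.3,-0.07],"angular":[0,-0.07,0],"claw":0.3}]'
python3 - <<'E'
from plan import *
print(((tool()[:3,3]-p)@B).round(3))
step(p+B@[-.08,0,-.015],Rt(B[:,1],B[:,0])); print(ctrl.get_state()["joint_positions"].round(2))
E
```

```text
time: 4.1
position: [0.4846, 0.0881, 0.1224]
tool_rot: [-0.097, 2.534, 0.032]
ft_force: [-0.4, -0.7, 0.3]
grip_width: 0.649
grip_force: 0.0
[-0.059 -0.107  0.011]
slide [0.104, 0.427, -0.084] ang [0.001, -0.009, -0.003] |ang|deg 0.3 dist 0.112
[-0.16 -0.3  -0.16  2.45  0.24  0.41  1.13]
```

```bash
python3 -m inch '[{"slide":[0.0,0.15,-0.02],"angular":[0,0,0],"claw":0.3},{"slide":[0.02,0.3,-0.05],"angular":[0,0,0],"claw":0.3},{"slide":[0.04,0.42,-0.06],"angular":[0,0,0],"claw":0.3},{"slide":[0.04,0.42,-0.06],"angular":[0,0,0],"claw":0.3}]'
python3 - <<'E'
from plan import *
T=tool();print(((T[:3,3]-p)@B).round(3)); print(ctrl.get_state()["joint_positions"].round(2))
im,W=get("wrist");save(im,"w1.png")
from fit import *
P,h=binpts(im,W);r=fitbin(P,[*p,yaw]);print(len(P),r.x,np.median(abs(r.fun)))
for k in ctrl.outline_of("white_tube","wrist")[:3]: print(k["confidence"],k["bbox"],np.nanpercentile(((W-p)@B)[k["mask"]],[2,50,98],axis=0).round(3).tolist())
E
```

```text
time: 4.5
position: [0.4605, 0.1922, 0.1296]
tool_rot: [-0.098, 2.534, 0.033]
ft_force: [0.1, -0.4, -0.2]
grip_width: 0.653
grip_force: 0.0
[-0.074 -0.001  0.002]
[-0.12 -0.27 -0.51  2.39  0.38  0.5   0.72]
26327 [0.50046574 0.19700513 0.0696323  0.07538674] 0.0004115054271512167
0.83 [571.2, 9.7, 103.4, 15.8] [[-0.062, 0.103, -0.127], [-0.057, 0.117, -0.122], [-0.038, 0.138, -0.118]]
0.67 [319.5, 195.5, 60.8, 173.2] [[-0.038, -0.021, -0.072], [-0.035, -0.003, -0.025], [-0.019, 0.014, 0.034]]
```

View pics/w1.png

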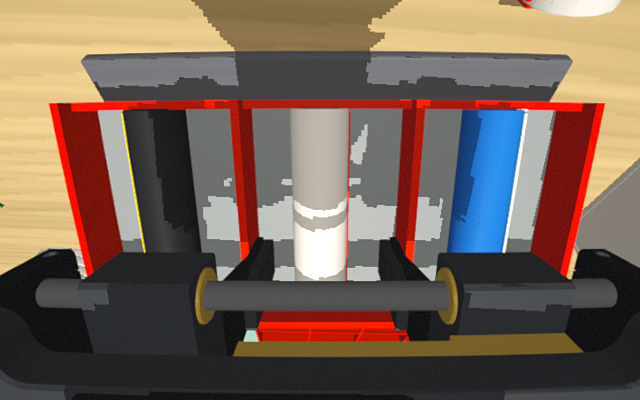

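```bash
python3 -m inch '[{"slide":[0.02,-0.008,0.08],"angular":[0,0,0],"claw":0.3},{"slide":[0.05,-0.008,0.16],"angular":[0,0,0],"claw":0.3},{"slide":[0.05,-0.008,0.2],"angular":[0,0,0],"claw":0.3},{"slide":[0.05,-0.008,0.226],"angular":[0,0,0],"claw":0.3},{"slide":[0.05,-0.008,0.226],"angular":[0,0,0],"claw":0.3},{"slide":[0.05,-0.008,0.226],"angular":[0,0,0],"claw":-0.4},{"slide":[0.05,-0.008,0.226],"angular":[0,0,0],"claw":-0.4},{"slide":[0.05,-0.008,0.226],"angular":[0,0,0],"claw":-0.4},{"slide":[0.05,-0.008,0.226],"angular":[0,0,0],"claw":-0.4},{"slide":[0.05,-0.008,0.226],"angular":[0,0,0],"claw":-0.4}]' 30
python3 - <<'E'
from plan import *
T=tool();print(((T[:3,3]-p)@B).round(3)); print(ctrl.get_state()["joint_positions"].round(2))
E
```

```text
time: 5.6
position: [0.4828, 0.189, 0.0758]
tool_rot: [-0.091, 2.534, 0.031]
ft_force: [-0.7, -1.3, 2.7]
grip_width: 0.409
grip_force: 30.0
[-0.017 -0.006 -0.011]
[ 0.02 -0.11 -0.63  2.4   0.69  0.38  0.43]
```

```bash
python3 -m inch '[{"slide":[0,0,-0.05],"angular":[0,0,0],"claw":-0.4},{"slide":[0,0,-0.12],"angular":[0,0,0],"claw":-0.4},{"slide":[0,0,-0.2],"angular":[0,0,0],"claw":-0.4},{"slide":[0,0,-0.24],"angular":[0,0,0],"claw":-0.4},{"slide":[0,0.12,-0.25],"angular":[0,0,0],"claw":-0.4},{"slide":[0,0.28,-0.25],"angular":[0,0,0],"claw":-0.4},{"slide":[0,0.36,-0.25],"angular":[0,0,0],"claw":-0.4},{"slide":[0,0.36,-0.25],"angular":[0,0,0],"claw":-0.4}]' 40
python3 - <<'E'
from plan import *
T=tool();print(((T[:3,3]-p)@B).round(3)); print(ctrl.get_state()["joint_positions"].round(2))
step([.405,T[1,3],T[2,3]],T[:3,:3])
step([.405,T[1,3],T[2,3]+.12],T[:3,:3])
E
```

```text
time: 6.4
position: [0.44, 0.28, 0.1274]
tool_rot: [-0.097, 2.534, 0.036]
ft_force: [-0.2, -0.1, -1.8]
grip_width: 0.402
grip_force: 40.0
[-0.08   0.088 -0.011]
[-0.08 -0.17 -0.77  2.3   0.56  0.59  0.37]
slide [0.115, 0.011, -0.079] ang [0.0, 0.0, 0.0] |ang|deg 0.0 dist 0.035
slide [-0.159, 0.013, -0.474] ang [0.0, 0.0, 0.0] |ang|deg 0.0 dist 0.125
```

```bash
python3 -m inch '[{"slide":[0.115,0.01,-0.08],"angular":[0,0,0],"claw":-0.4},{"slide":[0.13,0.01,-0.09],"angular":[0,0,0],"claw":-0.4},{"slide":[0.13,0.01,-0.09],"angular":[0,0,0],"claw":-0.4},{"slide":[0.04,0.01,-0.22],"angular":[0,0,0],"claw":-0.4},{"slide":[-0.05,0.01,-0.35],"angular":[0,0,0],"claw":-0.4},{"slide":[-0.15,0.01,-0.48],"angular":[0,0,0],"claw":-0.4},{"slide":[-0.15,0.01,-0.48],"angular":[0,0,0],"claw":-0.4}]'
python3 - <<'E'
from plan import *
T=tool();print(((T[:3,3]-p)@B).round(3)); print(ctrl.get_state()["joint_positions"].round(2))
th=np.radians(2.2)
Rm=Rt(np.array([-np.sin(th),np.cos(th),0]),np.array([0,0,-1.]))
step([.44,.25,.31],Rm)
E
```

```text
time: 7.1
position: [0.4129, 0.2857, 0.2368]
tool_rot: [-0.085, 2.541, 0.015]
ft_force: [-0.9, -0.1, -0.1]
grip_width: 0.4
grip_force: 40.0
[-0.185  0.096  0.03 ]
[-0.87 -0.3  -0.1   2.2   0.55  0.93  0.4 ]
slide [-0.246, -0.152, -0.185] ang [-0.001, 1.145, 0.052] |ang|deg 34.4 dist 0.086
```

```bash
python3 -m inch '[{"slide":[-0.1,-0.05,-0.16],"angular":[0,0.1,0.02],"claw":-0.4},{"slide":[-0.2,-0.1,-0.19],"angular":[0,0.4,0.03],"claw":-0.4},{"slide":[-0.246,-0.152,-0.185],"angular":[0,0.7,0.05],"claw":-0.4},{"slide":[-0.246,-0.152,-0.185],"angular":[0,1,0.05],"claw":-0.4},{"slide":[-0.246,-0.152,-0.185],"angular":[0,1,0.05],"claw":-0.4},{"slide":[-0.246,-0.152,-0.185],"angular":[0,1,0.05],"claw":-0.4}]'
python3 - <<'E'
from plan import *
T=tool();print(T[:3,3].round(3)); print(ctrl.get_state()["joint_positions"].round(2))
th=np.radians(2.2)
Rm=Rt(np.array([-np.sin(th),np.cos(th),0]),np.array([0,0,-1.]))
step([.50,.02,.31],Rm)
E
```

```text
time: 7.7
position: [0.4401, 0.2506, 0.3081]
tool_rot: [-0.061, 3.065, 0.001]
ft_force: [-0.3, -0.5, -1.3]
grip_width: 0.407
grip_force: 40.0
[0.44  0.251 0.308]
[-0.73 -0.07  0.12  1.74  0.05  1.41  1.  ]
slide [-0.203, -0.931, 0.009] ang [-0.001, 0.145, 0.003] |ang|deg 4.4 dist 0.238
```

```bash
python3 -m inch '[{"slide":[-0.2,-0.2,0],"angular":[0,0.145,0],"claw":-0.4},{"slide":[-0.2,-0.4,0],"angular":[0,0.145,0],"claw":-0.4},{"slide":[-0.2,-0.6,0],"angular":[0,0.145,0],"claw":-0.4},{"slide":[-0.2,-0.8,0],"angular":[0,0.145,0],"claw":-0.4},{"slide":[-0.2,-0.93,0],"angular":[0,0.145,0],"claw":-0.4},{"slide":[-0.2,-0.93,0],"angular":[0,0.145,0],"claw":-0.4},{"slide":[-0.2,-0.93,0],"angular":[0,0.145,0],"claw":-0.4}]'
python3 -m inch '[{"slide":[0,-0.2,0],"angular":[0,0,0],"claw":-0.4},{"slide":[0,-0.4,0],"angular":[0,0,0],"claw":-0.4},{"slide":[0,-0.6,0],"angular":[0,0,0],"claw":-0.4},{"slide":[0,-0.8,0],"angular":[0,0,0],"claw":-0.4},{"slide":[0,-1,0],"angular":[0,0,0],"claw":-0.4},{"slide":[0,-1,0],"angular":[0,0,0],"claw":-0.4},{"slide":[0,-1,0],"angular":[0,0,0],"claw":-0.4}]'
python3 - <<'E'
from plan import *
T=tool();print(T[:3,3].round(3),ctrl.get_state()["joint_positions"].round(2))
im,W=get("wrist");save(im,"w2.png")
hsv=cv2.cvtColor(im["color"],cv2.COLOR_RGB2HSV)
g=(abs(hsv[...,0].astype(int)-65)<15)&(hsv[...,1]>100)&(W[...,2]<.02)&(W[...,2]>-.02)
print(g.sum(),np.median(W[g][:,2]),cv2.minAreaRect(W[g][:,:2].astype(np.float32)*1000))
np.savez("w2.npz",W=W,c=im["color"])
th=np.radians(2.2)
Rm=Rt(np.array([-np.sin(th),np.cos(th),0]),np.array([0,0,-1.]))
step([.501,-.24,.05],Rm)
E
```

```text
time: 8.4
position: [0.4975, 0.0207, 0.3129]
tool_rot: [-0.064, 3.139, 0.003]
ft_force: [0.2, 0.4, -1.0]
grip_width: 0.404
grip_force: 40.0
time: 9.1
position: [0.5093, -0.2274, 0.312]
tool_rot: [-0.067, 3.14, 0.003]
ft_force: [0.0, 0.4, -0.1]
grip_width: 0.406
grip_force: 40.0
[ 0.509 -0.227  0.312] [-0.23  0.1   0.66  1.58 -0.06  1.48  2.05]
13308 0.004972479224716331 ((578.5345458984375, -320.9056396484375), (320.9547424316406, 512.60107421875), 48.27471160888672)
slide [0.038, -0.058, 1.048] ang [0.005, 0.001, 0.013] |ang|deg 0.4 dist 0.263
```

View pics/w2.png

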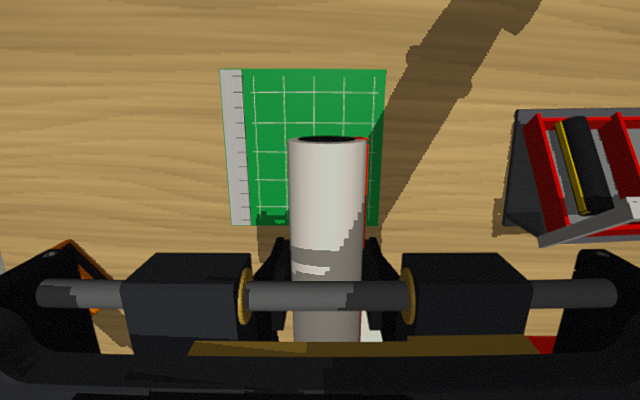

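```bash
python3 - <<'E'
from h import *
d=np.load("w2.npz");W=d["W"];hsv=cv2.cvtColor(d["c"],cv2.COLOR_RGB2HSV)
g=((abs(hsv[...,0].astype(int)-65)<15)&(hsv[...,1]>100)).astype(np.uint8)
g[235:]=0
n,l,s,_=cv2.connectedComponentsWithStats(cv2.morphologyEx(g,cv2.MORPH_OPEN,np.ones((3,3))));i=1+s[1:,4].argmax();m=(l==i)
P=W[m];P=P[abs(P[:,2]-.003)<.01];print(s[i],np.median(P[:,2]),cv2.minAreaRect(P[:,:2].astype(np.float32)*1000))
# left-of-mat ruler/mat edge line
E=[]
for r in range(85,225,4):
    c=np.where(m[r])[0]
    if len(c): E.append(W[r,c[c<300][:1]][0] if (c<300).any() else [np.nan]*3)
E=np.array(E);E=E[np.isfinite(E[:,0])&(abs(E[:,2]-.003)<.01)];a=np.polyfit(E[:,0],E[:,1],1);print("edge yaw",np.degrees(np.arctan(a[0])),E[:,:2].mean(0))
E
python3 -m inch '[{"slide":[0.038,-0.058,0.15],"angular":[0,0,0],"claw":-0.4},{"slide":[0.038,-0.058,0.35],"angular":[0,0,0],"claw":-0.4},{"slide":[0.038,-0.058,0.55],"angular":[0,0,0],"claw":-0.4},{"slide":[0.038,-0.058,0.75],"angular":[0,0,0],"claw":-0.4},{"slide":[0.038,-0.058,0.9],"angular":[0,0,0],"claw":-0.4},{"slide":[0.038,-0.058,1],"angular":[0,0,0],"claw":-0.4},{"slide":[0.038,-0.058,1],"angular":[0,0,0],"claw":-0.4},{"slide":[0.038,-0.058,1],"angular":[0,0,0],"claw":-0.4}]'
```

```text
[  242    69   144   157 12515] 0.004977047862950501 ((497.8029479980469, -243.14111328125), (219.34494018554688, 189.69476318359375), 2.1465861797332764)
edge yaw 1.999699282020221 [ 0.50489479 -0.33700498]
time: 9.95
position: [0.5014, -0.2408, 0.063]
tool_rot: [-0.072, 3.14, 0.003]
ft_force: [0.3, -0.6, -0.5]
grip_width: 0.403
grip_force: 40.0
```

```bash
python3 -m inch '[{"slide":[0,0,0.08],"angular":[0,0,0.017],"claw":-0.4},{"slide":[0,0,0.13],"angular":[0,0,0.017],"claw":-0.4},{"slide":[0,0,0.164],"angular":[0,0,0.017],"claw":-0.4},{"slide":[0,0,0.164],"angular":[0,0,0.017],"claw":-0.4},{"slide":[0,0,0.164],"angular":[0,0,0.017],"claw":-0.4}]'
python3 -m inch '[{"slide":[0,0,0.004],"angular":[0,0,0],"claw":-0.4},{"slide":[0,0,0.004],"angular":[0,0,0],"claw":-0.4}]'
python3 -m inch '[{"slide":[0,0,0.004],"angular":[0,0,0],"claw":-0.4},{"slide":[0,0,0.004],"angular":[0,0,0],"claw":-0.4}]'
```

```text
time: 10.45
position: [0.501, -0.243, 0.0222]
tool_rot: [-0.053, 3.14, 0.002]
ft_force: [0.7, 0.3, -0.5]
grip_width: 0.402
grip_force: 40.0
time: 10.65
position: [0.5009, -0.2431, 0.0211]
tool_rot: [-0.053, 3.14, 0.002]
ft_force: [-0.2, 0.5, -1.4]
grip_width: 0.404
grip_force: 40.0
time: 10.85
position: [0.501, -0.2431, 0.0207]
tool_rot: [-0.053, 3.14, 0.003]
ft_force: [-2.3, 1.3, 5.0]
grip_width: 0.405
grip_force: 40.0
```

```bash
python3 -m inch '[{"slide":[0,0,0],"angular":[0,0,0],"claw":-0.1},{"slide":[0,0,0],"angular":[0,0,0],"claw":-0.05},{"slide":[0,0,0],"angular":[0,0,0],"claw":-0.05},{"slide":[0,0,0],"angular":[0,0,0],"claw":-0.05}]'
cat > line.py <<'E'
from h import *
def look(name):
    im,W=get("wrist");save(im,name)
    hsv=cv2.cvtColor(im["color"],cv2.COLOR_RGB2HSV)
    tub=[k for k in ctrl.outline_of("white_tube","wrist")]
    red=((hsv[...,0]<8)|(hsv[...,0]>172))&(hsv[...,1]>120)&(hsv[...,2]>50)
    m=(W[...,2]>.006)&(W[...,2]<.05)&(W[...,0]<.47)&(W[...,0]>.42)&(abs(W[...,1]+.26)<.09)
    T=tool()
    P=W[m]; Q=W[m&red]
    a=np.radians(2.1);y=np.array([-np.sin(a),np.cos(a),0]);c=np.array([.4978,-.2602,0])
    x=np.array([np.cos(a),np.sin(a),0])
    py=(P-c)@y;pz=P[:,2]
    from scipy.optimize import least_squares
    r=least_squares(lambda v:np.hypot(py-v[0],pz-v[1])-.018,[np.median(py),.021],loss="soft_l1",f_scale=.001)
    print(len(P),len(Q),"axis y,z",r.x.round(4),"tool y",((T[:3,3]-c)@y).round(4))
    if len(Q):
        qy=(Q-c)@y-r.x[0];qz=Q[:,2]-r.x[1];an=np.degrees(np.arctan2(qy,qz))
        print("line ang from up toward +y: pct 2,50,98",np.percentile(an,[2,50,98]).round(1))
    k=m&(W[...,2]>r.x[1]+.012)
    ym=[]; 
    X=(P-c)@x;Y=py
    print("x range",np.percentile(X,[0.5,99.5]).round(3))
E
python3 -c "
from line import *;look('w3.png')"
```

```text
time: 11.25
position: [0.5005, -0.2429, 0.0196]
tool_rot: [-0.053, 3.141, 0.002]
ft_force: [0.1, -0.2, 0.3]
grip_width: 0.471
grip_force: 0.0
9973 125 axis y,z [0.0152 0.0222] tool y 0.0172
line ang from up toward +y: pct 2,50,98 [85.1 89.8 92.9]
x range [-0.08  -0.027]
```

View pics/w3.png

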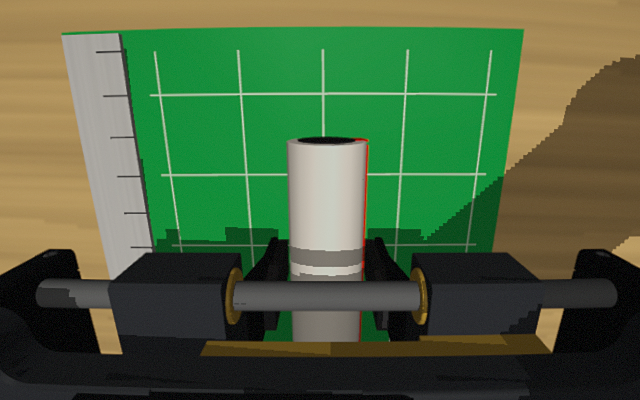

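```bash
python3 -m inch '[{"slide":[0,-0.01,0],"angular":[0,0,0],"claw":-0.05},{"slide":[0,-0.02,0],"angular":[0,0,0],"claw":-0.05},{"slide":[0,-0.03,0],"angular":[0,0,0],"claw":-0.05},{"slide":[0,-0.04,0],"angular":[0,0,0],"claw":-0.05},{"slide":[0,-0.05,0],"angular":[0,0,0],"claw":-0.05},{"slide":[0,-0.06,0],"angular":[0,0,0],"claw":-0.05},{"slide":[0,-0.07,0],"angular":[0,0,0],"claw":-0.05},{"slide":[0,-0.077,0],"angular":[0,0,0],"claw":-0.05},{"slide":[0,-0.08,0],"angular":[0,0,0],"claw":-0.05},{"slide":[0,-0.08,0],"angular":[0,0,0],"claw":-0.05}]'
python3 -c "
from line import *;look('w4.png')"
```

```text
time: 12.35
position: [0.5012, -0.263, 0.0196]
tool_rot: [-0.053, 3.14, 0.002]
ft_force: [0.1, 0.7, 0.1]
grip_width: 0.473
grip_force: 0.0
9814 978 axis y,z [-0.0019  0.0222] tool y -0.0027
line ang from up toward +y: pct 2,50,98 [39.7 50.6 65. ]
x range [-0.08  -0.028]
```

View pics/w4.png

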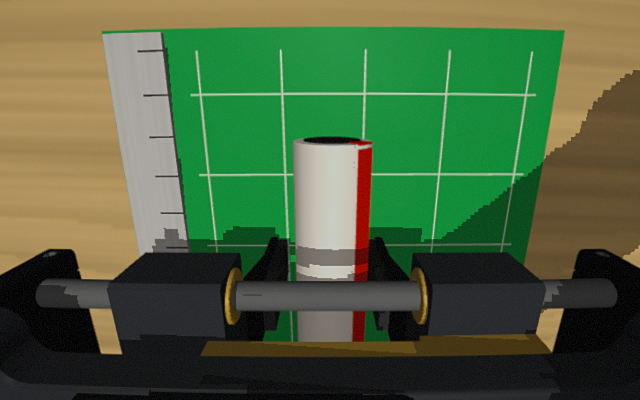

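```bash
python3 -m inch '[{"slide":[0,-0.008,0],"angular":[0,0,0],"claw":-0.05},{"slide":[0,-0.016,0],"angular":[0,0,0],"claw":-0.05},{"slide":[0,-0.024,0],"angular":[0,0,0],"claw":-0.05},{"slide":[0,-0.032,0],"angular":[0,0,0],"claw":-0.05},{"slide":[0,-0.04,0],"angular":[0,0,0],"claw":-0.05},{"slide":[0,-0.046,0],"angular":[0,0,0],"claw":-0.05},{"slide":[0,-0.052,0],"angular":[0,0,0],"claw":-0.05},{"slide":[0,-0.056,0],"angular":[0,0,0],"claw":-0.05},{"slide":[0,-0.058,0],"angular":[0,0,0],"claw":-0.05},{"slide":[0,-0.058,0],"angular":[0,0,0],"claw":-0.05}]'
python3 -c "
from line import *;look('w5.png');look('w5b.png')"
```

```text
time: 13.45
position: [0.5017, -0.2774, 0.0196]
tool_rot: [-0.053, 3.14, 0.002]
ft_force: [-0.4, -0.2, 0.6]
grip_width: 0.474
grip_force: 0.0
9534 1572 axis y,z [-0.0151  0.0225] tool y -0.0172
line ang from up toward +y: pct 2,50,98 [-2.4 10.5 22.9]
x range [-0.08  -0.028]
9597 1590 axis y,z [-0.0149  0.0225] tool y -0.0172
line ang from up toward +y: pct 2,50,98 [-2.9  9.9 22.6]
x range [-0.08  -0.028]
```

```bash
python3 -m inch '[{"slide":[0,-0.003,0],"angular":[0,0,0],"claw":-0.05},{"slide":[0,-0.006,0],"angular":[0,0,0],"claw":-0.05},{"slide":[0,-0.009,0],"angular":[0,0,0],"claw":-0.05},{"slide":[0,-0.011,0],"angular":[0,0,0],"claw":-0.05},{"slide":[0,-0.012,0],"angular":[0,0,0],"claw":-0.05},{"slide":[0,-0.013,0],"angular":[0,0,0],"claw":-0.05},{"slide":[0,-0.013,0],"angular":[0,0,0],"claw":-0.05}]'
python3 -c "
from line import *;look('w6.png');look('w6b.png')"
```

```text
time: 14.35
position: [0.5018, -0.2807, 0.0196]
tool_rot: [-0.053, 3.14, 0.002]
ft_force: [0.2, 0.5, 0.6]
grip_width: 0.474
grip_force: 0.0
9599 1577 axis y,z [-0.0182  0.0226] tool y -0.0206
line ang from up toward +y: pct 2,50,98 [-12.    0.8  13.7]
x range [-0.08  -0.028]
9568 1553 axis y,z [-0.0184  0.0226] tool y -0.0205
line ang from up toward +y: pct 2,50,98 [-11.2   1.3  14. ]
x range [-0.08  -0.028]
```

View pics/w6b.png

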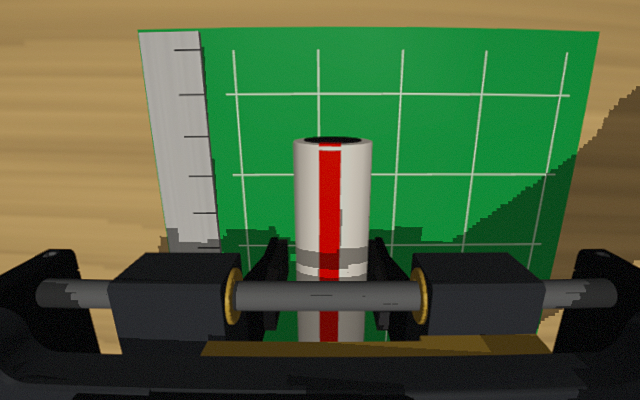

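```bash
python3 -m inch '[{"slide":[0,0,0],"angular":[0,0,0],"claw":0.1},{"slide":[0,0,0],"angular":[0,0,0],"claw":0.3},{"slide":[0,0.008,0],"angular":[0,0,0],"claw":0.5},{"slide":[0,0.008,0],"angular":[0,0,0],"claw":0.5},{"slide":[0,0.008,-0.05],"angular":[0,0,0],"claw":0.5},{"slide":[0,0.008,-0.15],"angular":[0,0,0],"claw":0.5},{"slide":[0,0.008,-0.35],"angular":[0,0,0],"claw":0.5},{"slide":[0,0.008,-0.55],"angular":[0,0,0],"claw":0.5},{"slide":[0,0.008,-0.75],"angular":[0,0,0],"claw":0.5},{"slide":[0,0.008,-0.75],"angular":[0,0,0],"claw":0.5}]'
python3 - <<'E'
from line import *
look('w7.png');look('w7b.png')
im,W=get("side");save(im,"side1.png")
a=np.radians(2.1);c=np.array([.4978,-.2602,0]);M=np.array([[np.cos(a),-np.sin(a),0],[np.sin(a),np.cos(a),0],[0,0,1]])
L=(W-c)@M
m=(abs(L[...,0])<.12)&(L[...,1]<.06)&(L[...,1]>-.06)&(L[...,2]>.015)&(L[...,2]<.045)
P=L[m];print("tube x",np.percentile(P[:,0],[1,99]).round(3));t=P[P[:,2]>.033]
print("skew deg",np.degrees(np.arctan(np.polyfit(t[:,0],t[:,1],1)[0])))
I=cv2.resize(im["color"][100:400,170:530,::-1],None,fx=2,fy=2);cv2.imwrite("pics/side1c.png",I)
E
```

```text
time: 15.55
position: [0.5052, -0.2817, 0.2158]
tool_rot: [-0.051, 3.127, -0.005]
ft_force: [0.4, -0.4, 0.6]
grip_width: 0.743
grip_force: 0.0
2230 270 axis y,z [-0.0177  0.022 ] tool y -0.0194
line ang from up toward +y: pct 2,50,98 [-14.6  -1.3  10.5]
x range [-0.08  -0.028]
2196 279 axis y,z [-0.0179  0.0222] tool y -0.0183
line ang from up toward +y: pct 2,50,98 [-12.1  -0.2  11.4]
x range [-0.08  -0.028]
tube x [-0.06  0.06]
skew deg -0.23405267787422923
```

View pics/side1c.png

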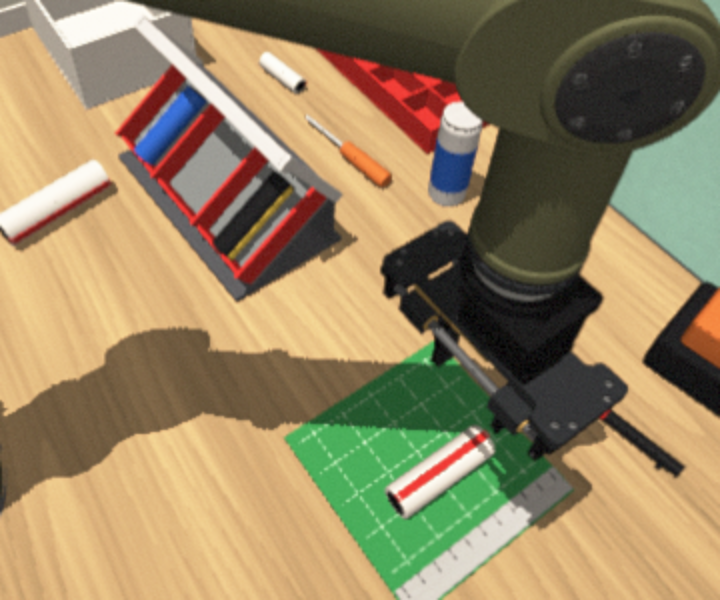

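View pics/w7b.png

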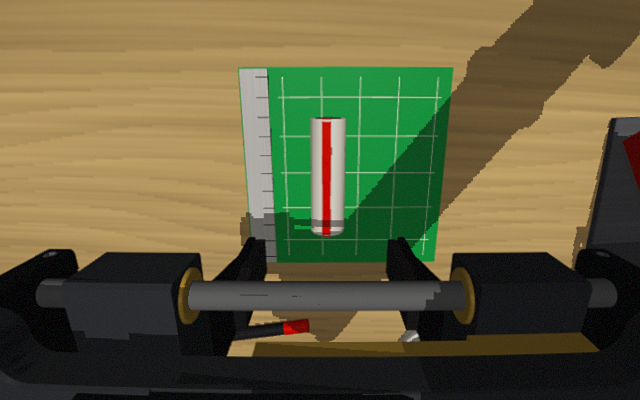

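The tube (w7b cols 310–345) lies on the mat parallel to the ruler. Its red line (col 326) is up to within about 1°, it is at rest, and the gripper is clear of it. In the side picture the other tubes, the can, screwdriver and marker are where they were.

```bash
python3 -c "
from bench import ctrl
print(ctrl.close_job())"
```

```text
the job is handed in; nothing more can be done
None
```

The white tube is on the green mat, parallel to the ruler to within about 0.3°, with its red line up to within about 1°; it was released, lay still, and the job is handed in at about 16 s.

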